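# Set out the demonstration tray

### The arm

A 6-joint arm with a two-finger parallel gripper is mounted at the origin on a cart in front of the work surface, level with it; the furniture and walls round the work are solid. World frame = base frame: x ahead of the robot, y to its left, z up, the work surface at z = 0. Lengths are in mm, angles in rad, forces in N, time in s.
With the tool pointing down it reaches from about 350 to 725 mm from the base axis. Payload 6 kg.
Tool frame: the origin (TCP) lies at the very end of the fingers, on their centre line; the grasp point (between the pads) lies 19 mm behind it; z points along the fingers, y is the line along which they close (so a half turn about z gives the same grasp; the last joint's range is limited). The gripper opens to 85 mm and grips with 20 to 120 N. Pads are 22 mm wide; open, the fingers measure 114 mm over their backs; the gripper's body (76 mm by 85 mm) begins 54 mm behind the grasp point. The pads swing forward as they close: fully open they stand 13 mm farther back than shut.
Start: joints at [-0.803, 0.04, 0.085, 0, -1.615, -0.334], TCP at [252.199, -544.398, 231.261] pointing down, gripper open.
Joint ranges: [-2.56, 2.56], [-1.29, 2.01], [-1.08, 1.49], [-3.29, 1.98], [-2.81, -0.18], [-2.99, 2.99]. Speed limits (rad/s): [2.57, 2.57, 3.01, 3.14, 3.14, 3.14].

### API

Orientations are given as a unit quaternion [x, y, z, w].
In Python, from workcell import arm gives the robot as it stands. The module is installed in compiled form; this text tells all that it offers.
- The arm moves only by the tool play_rows, never from a script. Its argument "moves" is a list of rows, each a list of 7 numbers: the shift along the tool's x, y, z in units of 0.5 m (1.0 is 0.5 m), then the turn, a rotation vector about the tool's x, y, z in units of 0.5 rad (1.0 is 0.5 rad), then the gripper's target within -1 to 1 (fully open at 1, half-way at 0, shut at -1). In form: [[x, y, z, rx, ry, rz, jaw], ...]. A call has exactly 10 rows; each row is the pose to reach, as a shift and turn from the pose commanded when the call began, along the tool's axes at that moment; what a row does not reach only later rows make up. A row lasts 1/10 s, in which the tool goes at most 50 mm and 8.59 degrees, less where a joint would pass 70% of its speed; a pose out of reach is approached as far as the arm can. A call with a number of a shift or a turn outside -1 to 1 is refused whole. A call with a gripper value outside its range is refused whole. The fingers move at their own pace and stop on an object; "squeeze" is the grip in N (left out, the last holds). Time passes only in rows, so rows that repeat a pose let the fingers close, or fill a call up. It gives the time, the measured TCP pose, the force, the opening and the grip force at its end, in the units of the state.
- arm.observe(): the state, without advancing time (a new reading comes with each control period).
- arm.read_camera(name): name is "scene" or "top" or "wrist"; returns (picture, depth): 384x512x3 uint8, red, green, blue; 384x512 float32, mm along the optical axis (not along the pixel's ray), 0 where there is no reading.
- arm.camera_model(name): a dict with "fx", "fy", "cx", "cy" (pixels), "origin" and "orientation" of the camera in the world; the wrist camera has in their place "T_tool_cam" (4x4, takes a point from camera to tool coordinates, whose origin is the TCP and whose axes are the flange's). Camera axes: x right, y down, z forward; pixel columns grow to the right and rows downward; lengths in mm; the calibration is good to about 2 mm. A picture is of the moment at which its call begins: read the wrist's pose just before it. camera_model takes no time and is no camera call.
- arm.sign_off(): hands the job in; it is judged then, once.
Trained networks look in the newest picture that a camera, given by its name, has taken for a name from the list of things; names that differ only in an ending like _2 or _b are one class to them, and where a whole thing is asked for, a point or a joint stands for the part that bears it (a point fixed in the world has none). Each returns a list of dicts, best first, with "p" (0 to 1); they miss things now and then, are a little off and sometimes report something else, mostly with a low value. They report only what shows in the picture. A call takes as long as a camera call.
- arm.spot_in(camera, label): "centre" ([column, row] in pixels, amid what is visible of it).
- arm.outline_of(camera, label): "region" (384x512 bool, what is visible of it) and "centre" ([column, row] in pixels, amid what is visible of it).
- arm.tip_of(camera, label): "centre" ([column, row] in pixels: a listed point, or the origin of a listed thing).
The state is a dict: "time": time; "joint_pos": joint angles; "joint_vel": joint speeds; "joint_torque": joint torques, N m; "eef_pos": TCP position; "eef_rot": TCP orientation; "ft_force": force on the tool from outside, world axes, zero at the start; "torque": the same for the moment, N m; "opening": finger opening in mm; "grip_force": force on a finger pad.
Only numpy, scipy, OpenCV 4.12 (cv2) and the standard library are available. Lean on these libraries where they do the work, as an engineer would, in place of code of your own. Each camera call takes 0.05 s, during which the arm holds its last target. There are 200 camera calls.

### The job

Set out the wooden tray for the soap and balm course: lay the soap bar flat on the oblong grey felt pad between the jar and the beaker, centred and with its long side along the pad's, and put the round tin flat on top of it, centred. Stand the amber dropper bottle in the middle of the round grey felt pad behind the jar, and the white bottle with the black cap in the middle of the round pad behind the beaker (behind means towards the tray's rail). Leave the jar and the beaker standing where they are.

Things in the scene. Friction and masses are not known exactly. Their poses are not given: they have to be found in the camera images.
- tray: Flat light-wood board, fixed, 220 mm deep (x) by 310 mm wide (y), its top 10 mm above the worktop, with a darker wooden rail 16 mm high (26 mm above the worktop) along its back edge. Origin: underside, centre. x points to the back (to the rail), y to the left as the robot sees it, z up.
- pad_middle: Oblong grey felt pad, fixed on the tray, 60 (x) by 82 (y) by 2 mm; it lies in the middle of the tray's front row, between the jar and the beaker, about 105 mm from each. Origin: centre of its underside, 10 mm above the worktop (its top 12 mm above); axes as the tray's.
- pad_back_left: Round grey felt pad, fixed on the tray, 56 mm across, 2 mm thick; the left one in the back row, about 98 mm behind whichever of jar and beaker stands at the left. Origin: centre of its underside, 10 mm above the worktop.
- pad_back_right: Round grey felt pad like the other, the right one in the back row, about 98 mm behind whichever of jar and beaker stands at the right. Origin: centre of its underside.
- jar: Round cream-coloured jar with a brown band and a white ribbed lid, 68 mm across, 72 mm high, loose, standing on the tray in the front row at the left or right end (it and the beaker swap). Origin: centre of its underside, z up.
- beaker: Small clear plastic measuring beaker, 55 mm across at the rim, 70 mm high, loose and light, standing on the tray at the other end of the front row. (A larger beaker at the back of the worktop is not part of the job.) Origin: centre of its underside, z up.
- soap: Plain cream-coloured soap bar lying flat on the worktop, 51 (x) by 72 (y) by 27 mm high, 0.1 kg. Origin: centre of its underside; y along its long side.
- tin: Flat round white salve tin with its lid on, 59 mm across, 22 mm high, 0.06 kg, lying flat on the worktop. Origin: centre of its underside, z up.
- dropper: Slim amber dropper bottle with a black collar and rubber bulb, body 34 mm across and straight-sided up to about 52 mm above its underside, 109 mm high overall, 0.06 kg, standing on the worktop. Origin: centre of its underside, z up.
- white_bottle: White round bottle with a black screw cap, 45 mm across and straight-sided up to about 80 mm above its underside, 115 mm high overall, 0.13 kg, standing on the worktop. Origin: centre of its underside, z up.

How it is judged (in metres and radians):
At the end, for the whole second after the job is handed in: Soap flat and centred on the oblong pad (12 mm, long side within 0.2 rad), tin flat and centred on it (12 mm); dropper upright on the pad behind the jar, white bottle on the one behind the beaker (12 mm of centre); jar and beaker upright, within 20 mm of their start; all at rest (horizontal distance between soap and pad_middle below 0.012 m and z of soap in the frame of pad_middle between -0.002 and 0.006 m and angle between the y axis of soap and the y axis of tray, either way round below 0.2 rad and horizontal distance between tin and soap below 0.012 m and z of tin in the frame of soap between 0.023 and 0.031 m and ((y of jar in the frame of tray above 0.05 m and horizontal distance between dropper and pad_back_left below 0.012 m and horizontal distance between white_bottle and pad_back_right below 0.012 m) or (y of jar in the frame of tray below -0.05 m and horizontal distance between dropper and pad_back_right below 0.012 m and horizontal distance between white_bottle and pad_back_left below 0.012 m)) and z of dropper in the frame of pad_back_left between -0.002 and 0.006 m and z of white_bottle in the frame of pad_back_left between -0.002 and 0.006 m and distance of each of jar, beaker from where it was at the start of the episode below 0.02 m and linear speed of each of soap, tin, dropper, white_bottle, jar, beaker below 0.01 m/s and angular speed of each of soap, tin, dropper, white_bottle, jar, beaker below 0.1 rad/s and angle between each of soap, tin, dropper, white_bottle, jar, beaker's own z axis and vertical below 0.1 rad); the robot touches nothing.
It fails at once if the jar or the beaker is knocked over (angle between any of jar, beaker's own z axis and vertical above 0.5 rad).
It also fails if it takes over 128 s, if anything falls off the work surface, if the arm or the gripper's body presses on something with over 40 N, if the wrist force passes 120 N, or if a joint passes its speed limit or range.

## Working session

There is one attempt and no reset: what is moved stays moved. The work goes in short steps, Python scripts to look and compute and a tool call to move; the robot and the scene stay as the last step left them, time stands still between calls to the robot, and variables do not carry over. Pictures are saved under pics/ and viewed, at most 14 in all, crops included, and the job is handed in when it is done.

Besides the shell and the picture viewer there is one more tool, called as name(argument=value, ...) on one line, values as JSON. play_rows: Moves the arm, as the interface text tells. Shifts and turns lie within -1 to 1; 1 stands for 0.5 m of shift or 0.5 rad of turn. Its arguments: {"type":"object","properties":{"moves":{"type":"array","items":{"type":"array","items":{"type":"number"}}},"squeeze":{"type":"number"}},"required":["moves"]}

```bash
mkdir -p pics; cat > h.py <<'E'
import numpy as np, cv2
from scipy.spatial.transform import Rotation as R
from workcell import arm
def cam(name):
    s=arm.observe(); p,d=arm.read_camera(name); m=arm.camera_model(name)
    if 'T_tool_cam' in m:
        T=np.eye(4);T[:3,:3]=R.from_quat(s['eef_rot']).as_matrix();T[:3,3]=s['eef_pos'];T=T@np.array(m['T_tool_cam'])
    else:
        T=np.eye(4);o=np.array(m['orientation'],float)
        T[:3,:3]=o if o.shape==(3,3) else R.from_quat(o).as_matrix();T[:3,3]=m['origin']
    v,u=np.mgrid[:384,:512]
    P=np.stack([(u-m['cx'])/m['fx']*d,(v-m['cy'])/m['fy']*d,d],-1)@T[:3,:3].T+T[:3,3]
    P[d<=0]=np.nan
    return p,d,P,m,T
def save(p,n): cv2.imwrite('pics/'+n,p[:,:,::-1])
E
python3 - <<'E'
from h import *
np.set_printoptions(precision=1,suppress=True)
s=arm.observe();print(s['eef_pos'],s['eef_rot'],s['opening'])
for c in ['top','scene']:
    p,d,P,m,T=cam(c);save(p,c+'0.png');print(c,T[:3,3],m['fx'])
    np.save(c+'P.npy',P)
    for l in ['tray','pad_middle','pad_back_left','pad_back_right','jar','beaker','soap','tin','dropper','white_bottle']:
        for r in arm.outline_of(c,l)[:2]:
            g=r['region'];Q=P[g];Q=Q[~np.isnan(Q[:,0])]
            if len(Q)<5: print(l,r['p'],r['centre'],'few');continue
            zt=np.percentile(Q[:,2],95);t=Q[Q[:,2]>zt-6]
            rc=cv2.minAreaRect(t[:,:2].astype(np.float32))
            print(l,round(r['p'],2),np.round(r['centre']),g.sum(),'med',np.median(Q,0),'ztop',zt,'rect',np.round(rc[0],1),np.round(rc[1],1),round(rc[2],1))
print(arm.observe()['time'])
E
```

```text
[ 252.1 -544.1  230.3] [-0.2  1.   0.  -0. ] 85.69219882117154
top [ 342.3   39.2 1273.1] 426.1880528019597
tray 0.61 [231. 177.] 5664 med [547.7 104.2  10.5] ztop 24.47354415418704 rect [548.1 112.7] [288.6 192.2] 83.7
pad_middle 0.94 [228. 198.] 563 med [486.4 118.6  12.2] ztop 16.48580619858967 rect [486.2 118.5] [82.4 60.7] 83.8
pad_back_left 0.68 [196. 161.] 267 med [594.7 211.4  12.3] ztop 16.489015043393806 rect [594.3 211.6] [51.7 53.9] 3.8
pad_back_left 0.49 [337. 219.] 311 med [ 432.  -217.4   21.6] ztop 25.895691689367027 rect [ 434.8 -217. ] [53.3 53.7] 1.0
pad_back_right 0.62 [266. 174.] 260 med [572.2   3.8  12.5] ztop 16.778756907525917 rect [572.2   3.2] [52.1 53.4] 31.4
jar 0.61 [188. 192.] 515 med [492.3 217.3  81.3] ztop 85.2840248473781 rect [494.7 221. ] [63.2 65.1] 46.8
beaker 0.71 [263. 203.] 313 med [477.4  13.3  15.6] ztop 82.15679454739319 rect [471.6  13.6] [51.9 52.5] 46.4
soap 0.94 [124. 198.] 446 med [476.7 419.1  26.7] ztop 30.593691827345765 rect [477.8 420.2] [47.7 72.6] 2.4
tin 0.87 [336. 220.] 297 med [ 432.  -216.7   21.6] ztop 25.919382088195515 r
[... 886 characters left out ...]
6.4] 69.6
beaker 0.58 [270. 210.] 605 med [463.3  28.2  57.8] ztop 79.03542431396868 rect [472.   17.2] [53.8 56.7] 44.7
beaker 0.43 [335. 194.] 296 med [ 429.9 -206.2   19.1] ztop 23.215559512719423 rect [ 434.4 -213.4] [57.8 56.3] 78.8
soap 0.7 [135. 286.] 810 med [467.  430.3  25.9] ztop 28.96914887933922 rect [478.3 424.9] [51.5 70.2] 2.9
soap 0.59 [344. 161.] 240 med [ 503.7 -355.2   40. ] ztop 90.16151826612303 rect [ 507.8 -361.8] [ 6.9 14.5] 36.5
dropper 0.56 [343. 161.] 291 med [ 504.5 -356.1   45.3] ztop 97.0769516413479 rect [ 509.6 -363.7] [12.5  8.5] 30.1
white_bottle 0.66 [300. 164.] 494 med [ 573.3 -218.9   57.2] ztop 109.82396094850922 rect [ 582.9 -229.9] [19.5 22.2] 2.8
1.1
```

```bash
python3 -c "
import cv2,numpy as np
a=cv2.imread('pics/top0.png');b=cv2.imread('pics/scene0.png')
cv2.imwrite('pics/both0.png',cv2.resize(np.vstack([a,b]),None,fx=.78,fy=.78))"
```

```text
(no output)
```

View pics/both0.png

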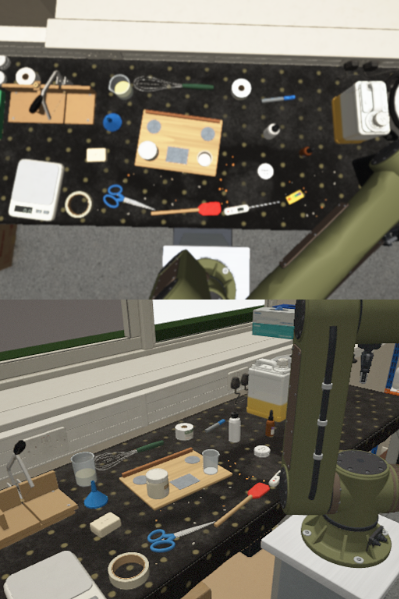

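```bash
cat >> h.py <<'E'
def move(xyz,yaw=None,verbose=True):
    """print shift/turn (units) from the current pose to TCP xyz, tool down, closing axis at world angle yaw deg (90 = world y)"""
    s=arm.observe();r=R.from_quat(s['eef_rot']);M=r.as_matrix()
    sh=M.T@(np.array(xyz)-s['eef_pos'])/500
    out=[sh]
    if yaw is not None:
        a=np.radians(yaw);best=None
        for k in (0,np.pi):
            y=np.array([np.cos(a+k),np.sin(a+k),0]);z=np.array([0,0,-1.]);G=np.stack([np.cross(y,z),y,z],1)
            rv=(r.inv()*R.from_matrix(G)).as_rotvec()/.5
            if best is None or abs(rv[2])<abs(best[2]): best=rv
        out.append(best)
    print('shift/turn',*[np.round(o,4) for o in out],'t',round(s['time'],2))
E
python3 - <<'E'
from h import *
np.set_printoptions(precision=3,suppress=True)
s=arm.observe();print(R.from_quat(s['eef_rot']).as_matrix(),s['joint_pos'])
print(np.array(arm.camera_model('wrist')['T_tool_cam']),arm.camera_model('wrist')['fx'])
move([508,-365,235],90)
E
```

```text
[[-0.907 -0.42  -0.   ]
 [-0.42   0.907  0.   ]
 [ 0.     0.    -1.   ]] [-0.803  0.04   0.085  0.    -1.615 -0.334]
[[  -0.      -0.954   -0.301   76.167]
 [   1.      -0.      -0.       0.747]
 [   0.      -0.301    0.954 -142.875]
 [   0.       0.       0.       1.   ]] 272.8418561012316
shift/turn [-0.615  0.111 -0.007] [ 0.    -0.     0.868] t 1.1
```

play_rows(moves=[[-0.1, 0.02, 0, 0, 0, 0.2, 1], [-0.2, 0.04, 0, 0, 0, 0.4, 1], [-0.3, 0.06, 0, 0, 0, 0.6, 1], [-0.4, 0.08, 0, 0, 0, 0.868, 1], [-0.5, 0.1, 0, 0, 0, 0.868, 1], [-0.58, 0.11, 0, 0, 0, 0.868, 1], [-0.6, 0.11, 0, 0, 0, 0.868, 1], [-0.6, 0.11, 0, 0, 0, 0.868, 1], [-0.6, 0.11, 0, 0, 0, 0.868, 1], [-0.6, 0.11, 0, 0, 0, 0.868, 1]], squeeze=30)

```text
time: 2.1
eef_pos: [500.4, -369.2, 231.6]
eef_rot: [0.001, 1.0, -0.0, 0.0]
ft_force: [-1.0, 0.2, 0.7]
opening: 85.2
grip_force: 0.0
```

```bash
cat >> h.py <<'E'
def circ(pts):
    A=np.c_[2*pts,np.ones(len(pts))];c=np.linalg.lstsq(A,(pts**2).sum(1),rcond=None)[0]
    return c[:2],np.sqrt(c[2]+c[0]**2+c[1]**2)
E
python3 - <<'E'
from h import *
np.set_printoptions(precision=1,suppress=True)
p,d,P,m,T=cam('wrist');save(p,'w1.png');print(arm.observe()['eef_pos'],arm.observe()['joint_pos'])
for r in arm.outline_of('wrist','dropper')[:2]:
    Q=P[r['region']];Q=Q[~np.isnan(Q[:,0])];print(r['p'],r['centre'],len(Q))
    for z in range(0,115,8):
        t=Q[(Q[:,2]>=z)&(Q[:,2]<z+8)]
        if len(t)>8: print(z,len(t),circ(t[:,:2]),np.ptp(t[:,1]),t[:,1].min()/2+t[:,1].max()/2,t[:,0].min())
E
```

```text
[ 500.3 -369.3  231.7] [-0.3  0.1  0.1  0.  -1.6 -1.3]
0.96 [255.4, 178.4] 823
0 10 (array([ 520. , -368.6]), np.float64(26.914807775219998)) 20.500982869822906 -364.7676905162769 492.8710504192344
8 24 (array([ 509.4, -367. ]), np.float64(17.04928670558231)) 26.889656745306127 -366.90279003676517 492.3089669152129
16 26 (array([ 509.3, -367.1]), np.float64(16.92228877611328)) 29.310965034820526 -366.89827222551 492.1420396918914
24 31 (array([ 509.3, -367.2]), np.float64(16.902658315512813)) 31.29298436870471 -366.80252763076203 492.27006141325785
32 31 (array([ 509.4, -367.3]), np.float64(16.87164676062723)) 31.779946019349325 -367.4625897834554 492.4209933391588
40 38 (array([ 509.7, -367.3]), np.float64(16.928745091357662)) 31.141804938876476 -366.40218117077325 492.6385462836863
48 64 (array([ 509.8, -367.3]), np.float64(16.66991548679939)) 32.81173871035759 -367.59291316902545 492.67544010009817
56 250 (array([ 509.4, -367.3]), np.float64(13.607942142553435)) 31.363820954849075 -367.014973037215 493.9377160213479
64 43 (array([ 509.8, -367.7]), np.float64(10.057602370095017)) 2
[... 1783 characters left out ...]
234.2]), np.float64(22.332520786197044)) 34.189316072306895 -239.4633780042668 560.5448066915576
80 176 (array([ 582.6, -234.4]), np.float64(20.485845499912664)) 40.10578909276455 -235.2973705779375 560.9118912171753
88 319 (array([ 579.9, -234.7]), np.float64(14.631967705727657)) 37.131404528080026 -234.73048054710063 563.419165938556
96 98 (array([ 582.7, -234.5]), np.float64(11.66127853526664)) 24.034576974499856 -235.4895204062496 569.9171158467828
104 87 (array([ 584.3, -234.4]), np.float64(12.421880425167192)) 22.515741310297642 -234.43316244101172 571.5002837003387
112 249 (array([ 581.5, -233.6]), np.float64(7.699168691745965)) 21.871513937711086 -234.31595768847487 571.2793451118687
```

View pics/w1.png

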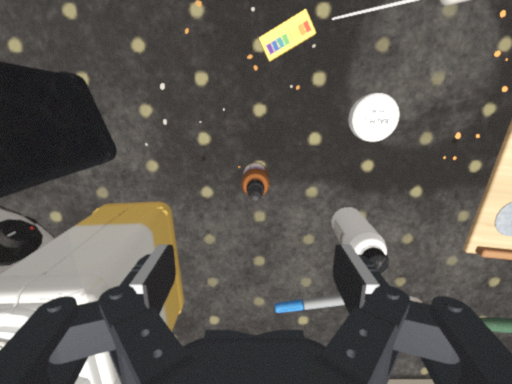

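```bash
python3 - <<'E'
from h import *
p,d,P,m,T=cam('top')
Q=P[(P[...,2]>15)&(P[...,0]>380)&(P[...,0]<800)&(P[...,1]<-395)&(P[...,1]>-700)]
print(len(Q),Q[:,1].max(),Q[:,0].min())
p,d,P,m,T=cam('wrist')
k=(P[...,2]>5)&(P[...,2]<400)&(P[...,1]<-395);k[290:]=0
Q=P[k];print(Q[:,1].max(),Q[:,0].min(),np.percentile(Q[:,2],[5,95]), Q[np.argmax(Q[:,1])],Q[np.argmin(Q[:,0])])
move([509.5,-367.3,40],90)
E
```

```text
3990 -395.2992959639374 380.4381649167441
-410.318813628729 381.170419190925 [ 22.79427877 260.32573466] [ 493.92538771 -410.31881363  252.83110173] [ 381.17041919 -590.35165017   24.38040765]
shift/turn [-0.0176  0.0036  0.3832] [-0.0003  0.0007 -0.003 ] t 2.3
```

play_rows(moves=[[-0.0176, 0.0036, 0.05, 0, 0, 0, 0.3], [-0.0176, 0.0036, 0.1, 0, 0, 0, 0.3], [-0.0176, 0.0036, 0.16, 0, 0, 0, 0.3], [-0.0176, 0.0036, 0.22, 0, 0, 0, 0.3], [-0.0176, 0.0036, 0.27, 0, 0, 0, 0.3], [-0.0176, 0.0036, 0.32, 0, 0, 0, 0.3], [-0.0176, 0.0036, 0.36, 0, 0, 0, 0.3], [-0.0176, 0.0036, 0.38, 0, 0, 0, 0.3], [-0.0176, 0.0036, 0.384, 0, 0, 0, 0.3], [-0.0176, 0.0036, 0.384, 0, 0, 0, 0.3]])

```text
time: 3.3
eef_pos: [510.3, -367.0, 40.0]
eef_rot: [0.0, 1.0, -0.0, 0.0]
ft_force: [0.2, -1.0, 0.4]
opening: 55.6
grip_force: 0.0
```

```bash
python3 - <<'E'
from h import *
p,d,P,m,T=cam('wrist');save(p,'w2.png');print(arm.observe()['eef_pos'],arm.observe()['ft_force'])
E
```

```text
[ 510.58089249 -367.08026433   40.63136857] [ 0.65047525  0.68773658 -0.14798539]
```

View pics/w2.png

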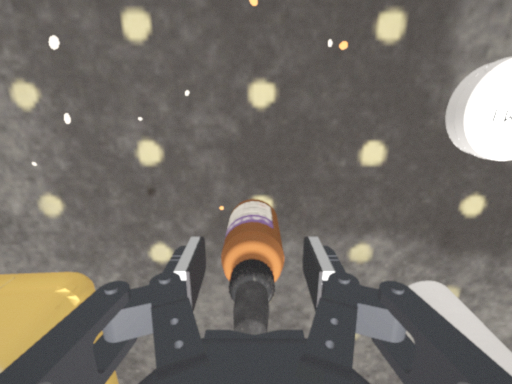

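play_rows(moves=[[0, 0, 0, 0, 0, 0, -0.4], [0, 0, 0, 0, 0, 0, -0.8], [0, 0, 0, 0, 0, 0, -1], [0, 0, 0, 0, 0, 0, -1], [0, 0, 0, 0, 0, 0, -1], [0, 0, 0, 0, 0, 0, -1], [0, 0, 0, 0, 0, 0, -1], [0, 0, -0.01, 0, 0, 0, -1], [0, 0, -0.03, 0, 0, 0, -1], [0, 0, -0.05, 0, 0, 0, -1]], squeeze=35)

```text
time: 4.35
eef_pos: [509.9, -366.5, 64.7]
eef_rot: [0.0, 1.0, 0.0, -0.0]
ft_force: [1.3, 0.1, -0.8]
opening: 31.7
grip_force: 34.8
```

```bash
python3 - <<'E'
from h import *
p,d,P,m,T=cam('wrist');save(p,'w3.png');s=arm.observe();print(s['eef_pos'],s['ft_force'],s['opening'],s['grip_force'])
E
```

```text
[ 510.89240876 -367.20278524   67.26829369] [ 1.2266199  -0.45501889  2.399024  ] 32.28389484413024 34.81645067862701
```

View pics/w3.png

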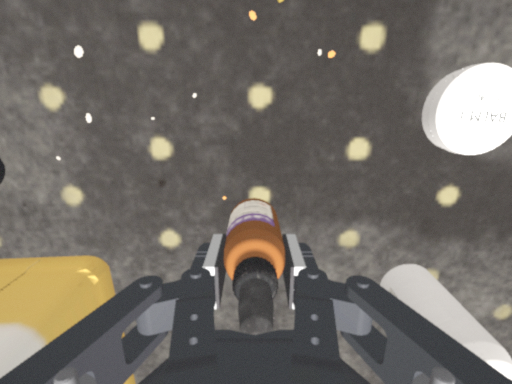

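play_rows(moves=[[0, 0, -0.06, 0, 0, 0, -1], [0, 0, -0.12, 0, 0, 0, -1], [0, 0, -0.18, 0, 0, 0, -1], [0, 0.03, -0.24, 0, 0, 0, -1], [0, 0.09, -0.25, 0, 0, 0, -1], [0, 0.17, -0.25, 0, 0, 0, -1], [0, 0.25, -0.25, 0, 0, 0, -1], [0, 0.33, -0.25, 0, 0, 0, -1], [0, 0.41, -0.25, 0, 0, 0, -1], [0, 0.49, -0.25, 0, 0, 0, -1]])

```text
time: 5.4
eef_pos: [509.9, -120.1, 189.9]
eef_rot: [0.0, 1.0, 0.0, 0.0]
ft_force: [1.2, 0.1, -0.9]
opening: 31.8
grip_force: 34.9
```

play_rows(moves=[[0, 0.08, 0, 0, 0, 0, -1], [0, 0.16, 0, 0, 0, 0, -1], [0, 0.24, 0, 0, 0, 0, -1], [0, 0.32, 0, 0, 0, 0, -1], [0, 0.4, 0, 0, 0, 0, -1], [0, 0.48, 0, 0, 0, 0, -1], [0, 0.54, 0, 0, 0, 0, -1], [0, 0.56, 0, 0, 0, 0, -1], [0, 0.56, 0, 0, 0, 0, -1], [0, 0.56, 0, 0, 0, 0, -1]])

```text
time: 6.4
eef_pos: [510.3, 157.8, 189.6]
eef_rot: [0.0, 1.0, -0.0, 0.0]
ft_force: [-0.6, -0.5, -0.2]
opening: 32.2
grip_force: 34.9
```

```bash
cat > pads.py <<'E'
from h import *
np.set_printoptions(precision=1,suppress=True)
p,d,P,m,T=cam('wrist');save(p,'w4.png');s=arm.observe();print(s['eef_pos'],s['opening'],s['ft_force'])
for l in ['pad_middle','pad_back_left','pad_back_right','jar','beaker','dropper']:
    for r in arm.outline_of('wrist',l)[:2]:
        Q=P[r['region']];Q=Q[~np.isnan(Q[:,0])]
        if len(Q)<10: continue
        if 'pad' in l:
            Q=Q[abs(Q[:,2]-12)<3]
            if len(Q)<10: continue
            h=cv2.convexHull(Q[:,:2].astype(np.float32));c,rad=circ(h[:,0].astype(float));rc=cv2.minAreaRect(h)
            print(l,round(r['p'],2),r['centre'],'circ',c,rad,'rect',rc)
        else: print(l,round(r['p'],2),r['centre'],np.median(Q,0))
        if l=='dropper' :
            for z in range(90,260,10):
                t=Q[(Q[:,2]>=z)&(Q[:,2]<z+10)]
                if len(t)>8: print(z,len(t),*circ(t[:,:2]))
E
python3 pads.py
```

```text
[510.3 157.5 189.6] 32.320590113735086 [ 0.3 -0.1 -0.5]
pad_middle 0.85 [219.7, 150.8] circ [485.9 120. ] 45.12393712942781 rect ((487.43310546875, 119.30584716796875), (84.81401824951172, 62.6378288269043), 84.5716781616211)
pad_back_left 0.93 [300.7, 228.3] circ [594.6 214.4] 26.01104693380654 rect ((585.0579833984375, 220.17813110351562), (53.847740173339844, 28.321199417114258), 59.00254821777344)
pad_back_right 0.74 [137.0, 224.4] circ [572.8   5.6] 27.694054084333334 rect ((572.7955322265625, 5.103660583496094), (54.776458740234375, 54.84595489501953), 79.50520324707031)
jar 0.8 [314.8, 173.1] [490.8 219.6  81.5]
beaker 0.62 [107.5, 150.2] [472.    3.   55.5]
beaker 0.51 [251.6, 256.1] [501.9 158.8 212.9]
dropper 0.58 [252.3, 259.2] [501.7 158.8 213.2]
150 145 [509.2 158. ] 16.86776238381285
160 223 [509.1 158.1] 16.920706017596405
170 280 [509.  158.2] 16.810769020846493
180 322 [509.1 158.3] 16.860616907867424
190 408 [509.8 158.5] 17.166854034348564
200 829 [508.6 158.6] 15.178259937701993
210 1170 [509.3 158.6] 11.781369944364059
220 688 [509.4 159. ] 9.462701894007473
230 710 [509.7 159.1] 7.537336711725634
240 680 [509.1 159.2] 6.240209598901157
250 651 [508.1 159.3] 4.100807649707357
```

View pics/w4.png

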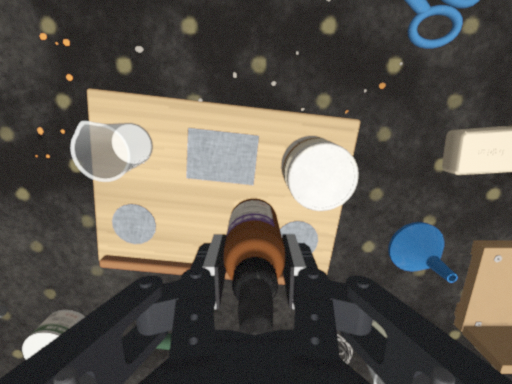

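play_rows(moves=[[-0.06, 0.04, 0, 0, 0, 0, -1], [-0.12, 0.08, 0, 0, 0, 0, -1], [-0.165, 0.105, 0.01, 0, 0, 0, -1], [-0.1716, 0.11, 0.05, 0, 0, 0, -1], [-0.1716, 0.11, 0.1, 0, 0, 0, -1], [-0.1716, 0.11, 0.15, 0, 0, 0, -1], [-0.1716, 0.11, 0.2, 0, 0, 0, -1], [-0.1716, 0.11, 0.24, 0, 0, 0, -1], [-0.1716, 0.11, 0.26, 0, 0, 0, -1], [-0.1716, 0.11, 0.266, 0, 0, 0, -1]])

```text
time: 7.75
eef_pos: [595.6, 212.9, 55.1]
eef_rot: [0.0, 1.0, -0.001, -0.001]
ft_force: [-1.1, -0.5, 0.3]
opening: 32.1
grip_force: 34.9
```

play_rows(moves=[[0, 0, 0.002, 0, 0, 0, -1], [0, 0, 0.004, 0, 0, 0, -1], [0, 0, 0.006, 0, 0, 0, -1], [0, 0, 0.008, 0, 0, 0, -1], [0, 0, 0.008, 0, 0, 0, -1], [0, 0, 0.008, 0, 0, 0, -1], [0, 0, 0.008, 0, 0, 0, -1], [0, 0, 0.008, 0, 0, 0, -1], [0, 0, 0.008, 0, 0, 0, -1], [0, 0, 0.008, 0, 0, 0, -1]])

```text
time: 8.75
eef_pos: [596.2, 213.6, 52.8]
eef_rot: [0.0, 1.0, 0.0, 0.0]
ft_force: [0.0, 1.0, 3.9]
opening: 32.0
grip_force: 35.3
```

play_rows(moves=[[0, 0, 0, 0, 0, 0, -0.2], [0, 0, 0, 0, 0, 0, -0.1], [0, 0, 0, 0, 0, 0, 0], [0, 0, 0, 0, 0, 0, 0.1], [0, 0, 0, 0, 0, 0, 0.2], [0, 0, 0, 0, 0, 0, 0.3], [0, 0, 0, 0, 0, 0, 0.3], [0, 0, -0.02, 0, 0, 0, 0.3], [0, 0, -0.06, 0, 0, 0, 0.3], [0, 0, -0.1, 0, 0, 0, 0.3]])

```text
time: 9.75
eef_pos: [596.0, 213.3, 103.5]
eef_rot: [0.0, 1.0, -0.0, -0.0]
ft_force: [0.6, -0.3, -0.4]
opening: 55.8
grip_force: 0.0
```

play_rows(moves=[[0, 0, -0.08, 0, 0, 0, 0.3], [0, 0, -0.16, 0, 0, 0, 0.3], [0, 0, -0.24, 0, 0, 0, 0.3], [0.01, -0.07, -0.28, 0, 0, 0, 0.4], [0.02, -0.15, -0.28, 0, 0, 0, 0.5], [0.03, -0.23, -0.28, 0, 0, 0, 0.5], [0.03, -0.31, -0.28, 0, 0, 0, 0.5], [0.03, -0.39, -0.28, 0, 0, 0, 0.5], [0.03, -0.47, -0.28, 0, 0, 0, 0.5], [0.03, -0.55, -0.28, 0, 0, 0, 0.5]])

```text
time: 10.75
eef_pos: [580.7, -63.3, 243.5]
eef_rot: [-0.0, 1.0, 0.0, 0.001]
ft_force: [0.5, 0.3, -0.5]
opening: 64.0
grip_force: 0.0
```

```bash
python3 - <<'E'
from h import *
np.set_printoptions(precision=1,suppress=True)
print(arm.observe()['eef_pos'])
for c in ['top']:
    p,d,P,m,T=cam(c)
    for l in ['dropper','jar','beaker']:
        for r in arm.outline_of(c,l)[:2]:
            Q=P[r['region']];Q=Q[~np.isnan(Q[:,0])];t=Q[Q[:,2]>np.percentile(Q[:,2],95)-6]
            print(l,r['p'],r['centre'],t.mean(0),t[:,2].max())
move([582.3,-233.8,240],90)
E
```

```text
[580.7 -63.3 243.5]
jar 0.48 [183.8, 193.6] [488.6 238.9  82.9] 88.44480306904916
beaker 0.54 [261.3, 203.4] [471.9  15.2  80. ] 86.40954990679347
shift/turn [-0.  -0.3  0. ] [ 0.  0. -0.] t 10.95
```

play_rows(moves=[[0, -0.08, 0, 0, 0, 0, 0.6], [-0.002, -0.16, 0, 0, 0, 0, 0.6], [-0.0036, -0.24, 0, 0, 0, 0, 0.6], [-0.0036, -0.31, 0, 0, 0, 0, 0.6], [-0.0036, -0.337, 0.01, 0, 0, 0, 0.6], [-0.0036, -0.3406, 0.04, 0, 0, 0, 0.6], [-0.0036, -0.3406, 0.08, 0, 0, 0, 0.6], [-0.0036, -0.3406, 0.14, 0, 0, 0, 0.6], [-0.0036, -0.3406, 0.2, 0, 0, 0, 0.6], [-0.0036, -0.3406, 0.25, 0, 0, 0, 0.6]])

```text
time: 11.95
eef_pos: [582.4, -229.5, 114.5]
eef_rot: [-0.001, 1.0, 0.001, -0.001]
ft_force: [-0.2, -0.2, 0.1]
opening: 68.5
grip_force: 0.0
```

play_rows(moves=[[0, 0, 0.05, 0, 0, 0, 0.6], [0, 0, 0.09, 0, 0, 0, 0.6], [0, 0, 0.12, 0, 0, 0, 0.6], [0, 0, 0.132, 0, 0, 0, 0.6], [0, 0, 0.132, 0, 0, 0, 0.2], [0, 0, 0.132, 0, 0, 0, -0.4], [0, 0, 0.132, 0, 0, 0, -1], [0, 0, 0.132, 0, 0, 0, -1], [0, 0, 0.132, 0, 0, 0, -1], [0, 0, 0.132, 0, 0, 0, -1]])

```text
time: 12.95
eef_pos: [583.3, -232.0, 52.2]
eef_rot: [0.0, 1.0, -0.0, 0.001]
ft_force: [0.5, 1.3, 3.3]
opening: 43.3
grip_force: 38.2
```

play_rows(moves=[[0, 0, 0, 0, 0, 0, -1], [0, 0, -0.02, 0, 0, 0, -1], [0, 0, -0.06, 0, 0, 0, -1], [0, 0, -0.12, 0, 0, 0, -1], [0, 0, -0.18, 0, 0, 0, -1], [0, 0, -0.24, 0, 0, 0, -1], [0, 0, -0.28, 0, 0, 0, -1], [0, 0, -0.28, 0, 0, 0, -1], [0, 0, -0.28, 0, 0, 0, -1], [0, 0, -0.28, 0, 0, 0, -1]])

```text
time: 13.95
eef_pos: [582.0, -231.6, 189.3]
eef_rot: [0.0, 1.0, 0.001, -0.001]
ft_force: [-0.2, 0.2, -1.1]
opening: 43.5
grip_force: 38.0
```

```bash
python3 - <<'E'
from h import *
np.set_printoptions(precision=1,suppress=True)
s=arm.observe();print(s['eef_pos'],s['opening'],s['grip_force'])
p,d,P,m,T=cam('wrist')
for r in arm.outline_of('wrist','white_bottle')[:1]:
        Q=P[r['region']];Q=Q[~np.isnan(Q[:,0])]
        for z in range(120,290,10):
                t=Q[(Q[:,2]>=z)&(Q[:,2]<z+10)]
                if len(t)>8: print(z,len(t),*circ(t[:,:2]))
p,d,P,m,T=cam('top');save(p,'t5.png')
for l in ['dropper','jar','beaker']:
        for r in arm.outline_of('top',l)[:2]:
            Q=P[r['region']];Q=Q[~np.isnan(Q[:,0])];t=Q[Q[:,2]>np.percentile(Q[:,2],95)-6]
            print(l,r['p'],r['centre'],t.mean(0),t[:,2].max())
E
```

```text
[ 582.  -231.6  189.3] 43.529001230744065 38.02935688756406
140 190 [ 580.2 -232.1] 22.401334628479244
150 268 [ 580.6 -231.9] 22.38020477571313
160 304 [ 581.1 -231.7] 22.419476205833693
170 356 [ 581.4 -231.6] 22.350372672065202
180 424 [ 581.9 -231.4] 22.38433185694831
190 512 [ 582.4 -231.2] 22.419127472470286
200 644 [ 582.7 -231.1] 22.348272610961025
210 826 [ 583.  -230.9] 22.17307689101341
220 1986 [ 582.  -230.9] 19.276799120398962
230 2348 [ 582.7 -230.9] 14.480792001605739
240 1190 [ 584.7 -230.4] 12.901207705882365
250 1526 [ 579.  -230.3] 6.872343554886148
dropper 0.71 [194.4, 160.9] [593.2 209.3 116.9] 123.50919556444114
jar 0.66 [189.1, 193.4] [494.1 221.5  82.2] 87.67707874423945
beaker 0.66 [259.6, 199.3] [466.9  27.4 137.2] 565.9123549579373
```

play_rows(moves=[[0.005, 0.07, 0, 0, 0, 0, -1], [0.01, 0.15, 0, 0, 0, 0, -1], [0.018, 0.23, 0, 0, 0, 0, -1], [0.018, 0.31, 0, 0, 0, 0, -1], [0.018, 0.39, 0, 0, 0, 0, -1], [0.018, 0.45, 0, 0, 0, 0, -1], [0.018, 0.472, 0, 0, 0, 0, -1], [0.018, 0.472, 0.03, 0, 0, 0, -1], [0.018, 0.472, 0.08, 0, 0, 0, -1], [0.018, 0.472, 0.13, 0, 0, 0, -1]])

```text
time: 15.25
eef_pos: [573.6, 3.2, 124.7]
eef_rot: [0.001, 1.0, 0.0, -0.0]
ft_force: [-0.3, -0.4, -2.0]
opening: 43.5
grip_force: 38.0
```

play_rows(moves=[[0, 0, 0.05, 0, 0, 0, -1], [0, 0, 0.09, 0, 0, 0, -1], [0, 0, 0.11, 0, 0, 0, -1], [0, 0, 0.114, 0, 0, 0, -1], [0, 0, 0.116, 0, 0, 0, -1], [0, 0, 0.118, 0, 0, 0, -1], [0, 0, 0.12, 0, 0, 0, -1], [0, 0, 0.12, 0, 0, 0, -1], [0, 0, 0.12, 0, 0, 0, -1], [0, 0, 0.12, 0, 0, 0, -1]])

```text
time: 16.25
eef_pos: [573.9, 4.2, 66.5]
eef_rot: [0.0, 1.0, 0.0, 0.0]
ft_force: [-0.3, -0.3, -1.5]
opening: 43.1
grip_force: 38.0
```

play_rows(moves=[[0, 0, 0.002, 0, 0, 0, -1], [0, 0, 0.004, 0, 0, 0, -1], [0, 0, 0.005, 0, 0, 0, -1], [0, 0, 0.005, 0, 0, 0, -1], [0, 0, 0.005, 0, 0, 0, 0.1], [0, 0, 0.005, 0, 0, 0, 0.2], [0, 0, 0.005, 0, 0, 0, 0.3], [0, 0, 0.005, 0, 0, 0, 0.4], [0, 0, 0.005, 0, 0, 0, 0.5], [0, 0, 0.005, 0, 0, 0, 0.5]])

```text
time: 17.25
eef_pos: [573.7, 4.1, 63.7]
eef_rot: [0.0, 1.0, 0.0, -0.0]
ft_force: [-0.5, -0.5, -0.7]
opening: 63.9
grip_force: 0.0
```

play_rows(moves=[[0, 0, -0.04, 0, 0, 0, 0.5], [0, 0, -0.1, 0, 0, 0, 0.5], [0, 0, -0.18, 0, 0, 0, 0.5], [0, 0, -0.26, 0, 0, 0, 0.7], [0.02, 0.06, -0.3, 0, 0, 0, 1], [0.06, 0.14, -0.3, 0, 0, 0, 1], [0.1, 0.22, -0.3, 0, 0, 0, 1], [0.14, 0.3, -0.3, 0, 0, 0, 1], [0.17, 0.38, -0.3, 0, 0, 0, 1], [0.18, 0.46, -0.3, 0, 0, 0, 1]])

```text
time: 18.25
eef_pos: [482.6, 235.7, 214.7]
eef_rot: [-0.0, 1.0, 0.001, 0.001]
ft_force: [1.1, 0.0, 0.2]
opening: 85.5
grip_force: 0.0
```

```bash
python3 - <<'E'
from h import *
s=arm.observe();print(s['eef_pos'],s['joint_pos'])
move([480,420,220],0)
E
```

```text
[482.62391729 235.73517843 214.74153498] [ 8.28815359e-01 -1.30529712e-01 -1.10278296e-01 -1.17355128e-04
 -1.58913315e+00 -2.39905064e+00]
shift/turn [ 0.005   0.3685 -0.01  ] [ 4.0000e-04  4.2000e-03 -3.1405e+00] t 18.25
```

play_rows(moves=[[0, 0.08, 0, 0, 0, -0.25, 1], [0, 0.16, 0, 0, 0, -0.5, 1], [0, 0.24, 0, 0, 0, -0.75, 1], [0, 0.3, 0, 0, 0, -1, 1], [0, 0.32, 0, 0, 0, -1, 1], [0, 0.32, 0, 0, 0, -1, 1], [0, 0.32, 0, 0, 0, -1, 1], [0, 0.32, 0, 0, 0, -1, 1], [0, 0.32, 0, 0, 0, -1, 1], [0, 0.32, 0, 0, 0, -1, 1]])

```text
time: 19.25
eef_pos: [484.1, 393.4, 214.3]
eef_rot: [-0.247, 0.969, 0.0, 0.0]
ft_force: [-0.3, 0.3, 0.3]
opening: 85.5
grip_force: 0.0
```

play_rows(moves=[[0, 0, 0, 0, 0, -0.25, 1], [0, 0, 0, 0, 0, -0.5, 1], [0, 0, 0, 0, 0, -0.75, 1], [0, 0, 0, 0, 0, -1, 1], [0, 0, 0, 0, 0, -1, 1], [0, 0, 0, 0, 0, -1, 1], [0, 0, 0, 0, 0, -1, 1], [0, 0, 0, 0, 0, -1, 1], [0, 0, 0, 0, 0, -1, 1], [0, 0, 0, 0, 0, -1, 1]])

```text
time: 20.25
eef_pos: [483.8, 394.1, 213.8]
eef_rot: [-0.479, 0.878, 0.0, -0.0]
ft_force: [-0.1, 0.3, -0.5]
opening: 85.6
grip_force: 0.0
```

play_rows(moves=[[0, 0, 0, 0, 0, -0.25, 1], [0, 0, 0, 0, 0, -0.5, 1], [0, 0, 0, 0, 0, -0.75, 1], [0, 0, 0, 0, 0, -1, 1], [0, 0, 0, 0, 0, -1, 1], [0, 0, 0, 0, 0, -1, 1], [0, 0, 0, 0, 0, -1, 1], [0, 0, 0, 0, 0, -1, 1], [0, 0, 0, 0, 0, -1, 1], [0, 0, 0, 0, 0, -1, 1]])

```text
time: 21.25
eef_pos: [483.9, 394.1, 213.8]
eef_rot: [-0.681, 0.732, 0.0, -0.0]
ft_force: [-0.0, 0.3, 0.7]
opening: 85.2
grip_force: 0.0
```

```bash
python3 - <<'E'
from h import *
np.set_printoptions(precision=1,suppress=True)
s=arm.observe();print(s['eef_pos'],s['joint_pos'])
p,d,P,m,T=cam('wrist');save(p,'w6.png')
for r in arm.outline_of('wrist','soap')[:2]:
    Q=P[r['region']];Q=Q[abs(Q[:,2]-26)<3.5]
    if len(Q)<30: continue
    Q=Q[np.isfinite(Q[:,0])];rc=cv2.minAreaRect(Q[:,:2].astype(np.float32));print(r['p'],r['centre'],rc,np.median(Q[:,2]))
p,d,P,m,T=cam('top');save(p,'t6.png')
for l in ['dropper','white_bottle','jar','beaker','pad_middle','tin']:
        for r in arm.outline_of('top',l)[:1]:
            Q=P[r['region']];Q=Q[np.isfinite(Q[:,0])];t=Q[Q[:,2]>np.percentile(Q[:,2],95)-6]
            print(l,r['p'],r['centre'],t.mean(0),t[:,2].max())
move([478,420.5,220],2.5)
E
```

```text
[483.9 394.1 213.8] [ 1.   0.1  0.1 -0.  -1.6 -1.1]
0.95 [260.4, 192.0] ((480.0939636230469, 422.6416931152344), (48.7603874206543, 71.55506134033203), 3.676515579223633) 26.872169438674575
0.6 [228.6, 22.6] ((493.8804016113281, 248.57933044433594), (59.20370101928711, 17.8134822845459), 5.744626998901367) 25.79441215417367
dropper 0.55 [196.8, 158.2] [594.1 209.8 117.1] 125.06642025641395
white_bottle 0.79 [267.4, 167.0] [574.5  -0.3 126.8] 130.8087931722414
beaker 0.87 [260.1, 203.5] [467.3  19.5  79.8] 84.50028261559396
pad_middle 0.7 [226.8, 198.0] [486.6 118.7  13.1] 20.75759262927886
tin 0.67 [339.0, 218.9] [ 432.5 -217.5   22.6] 29.51604830298038
shift/turn [-0.1  0.  -0. ] [ 0.   0.  -0.2] t 21.7
```

View pics/w6.png

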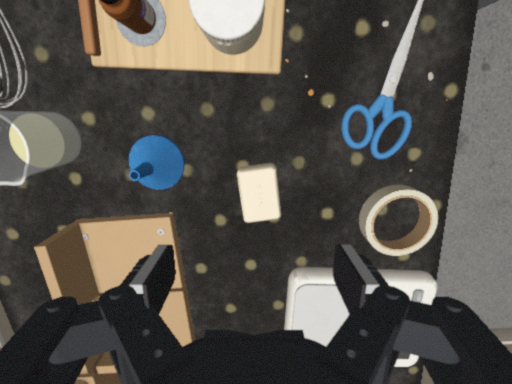

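```bash
python3 - <<'E'
from h import *
move([479.5,421.5,5],3.2)
E
```

```text
shift/turn [-0.0539  0.0126  0.4177] [ 1.000e-04  3.000e-04 -2.538e-01] t 21.7
```

play_rows(moves=[[-0.03, 0.006, 0.04, 0, 0, -0.1, 1], [-0.0539, 0.0126, 0.1, 0, 0, -0.2, 1], [-0.0539, 0.0126, 0.16, 0, 0, -0.254, 1], [-0.0539, 0.0126, 0.22, 0, 0, -0.254, 1], [-0.0539, 0.0126, 0.28, 0, 0, -0.254, 1], [-0.0539, 0.0126, 0.34, 0, 0, -0.254, 1], [-0.0539, 0.0126, 0.38, 0, 0, -0.254, 1], [-0.0539, 0.0126, 0.4, 0, 0, -0.254, 1], [-0.0539, 0.0126, 0.41, 0, 0, -0.254, 1], [-0.0539, 0.0126, 0.417, 0, 0, -0.254, 1]])

```text
time: 22.7
eef_pos: [479.9, 421.9, 6.1]
eef_rot: [0.727, -0.687, 0.0, -0.001]
ft_force: [-0.0, 0.2, 0.7]
opening: 85.6
grip_force: 0.0
```

play_rows(moves=[[0, 0, 0, 0, 0, 0, 0.8], [0, 0, 0, 0, 0, 0, 0.5], [0, 0, 0, 0, 0, 0, 0.3], [0, 0, 0, 0, 0, 0, 0.1], [0, 0, 0, 0, 0, 0, -0.2], [0, 0, 0, 0, 0, 0, -0.5], [0, 0, 0, 0, 0, 0, -0.5], [0, 0, 0, 0, 0, 0, -0.5], [0, 0, 0, 0, 0, 0, -0.5], [0, 0, 0, 0, 0, 0, -0.5]])

```text
time: 23.7
eef_pos: [479.8, 421.9, 6.4]
eef_rot: [0.727, -0.687, -0.0, -0.001]
ft_force: [-1.5, 0.5, 4.9]
opening: 49.7
grip_force: 39.1
```

play_rows(moves=[[0, 0, -0.01, 0, 0, 0, -0.5], [0, 0, -0.04, 0, 0, 0, -0.5], [0, 0, -0.1, 0, 0, 0, -0.5], [0, 0, -0.17, 0, 0, 0, -0.5], [0, 0, -0.24, 0, 0, 0, -0.5], [0, 0, -0.3, 0, 0, 0, -0.5], [0, 0, -0.34, 0, 0, 0, -0.5], [0, 0, -0.34, 0, 0, 0, -0.5], [0, 0, -0.34, 0, 0, 0, -0.5], [0, 0, -0.34, 0, 0, 0, -0.5]])

```text
time: 24.7
eef_pos: [478.9, 420.9, 173.6]
eef_rot: [0.727, -0.687, -0.0, 0.001]
ft_force: [0.1, 0.2, -2.1]
opening: 50.2
grip_force: 38.5
```

```bash
python3 - <<'E'
from h import *
s=arm.observe();print(s['eef_pos'],s['opening'],s['grip_force'])
p,d,P,m,T=cam('wrist')
for r in arm.outline_of('wrist','soap')[:1]:
    Q=P[r['region']];Q=Q[np.isfinite(Q[:,0])];zt=np.percentile(Q[:,2],80);Q=Q[abs(Q[:,2]-zt)<3.5]
    print(r['p'],zt,cv2.minAreaRect(Q[:,:2].astype(np.float32)))
move([486.8,118.7,175],-6.2)
E
```

```text
[478.90957168 420.93201145 173.57910049] 50.244923729977685 38.49914789199829
0.71 194.72716985930157 ((479.592041015625, 421.313232421875), (49.67433166503906, 70.49263000488281), 4.36231803894043)
shift/turn [ 0.6044  0.0184 -0.0015] [ 0.0034 -0.0042  0.3284] t 24.8
```

play_rows(moves=[[0.06, 0.002, 0, 0, 0, 0.1, -0.5], [0.14, 0.005, 0, 0, 0, 0.2, -0.5], [0.22, 0.008, 0, 0, 0, 0.328, -0.5], [0.3, 0.01, 0, 0, 0, 0.328, -0.5], [0.38, 0.012, 0, 0, 0, 0.328, -0.5], [0.46, 0.015, 0, 0, 0, 0.328, -0.5], [0.54, 0.017, 0, 0, 0, 0.328, -0.5], [0.59, 0.018, 0, 0, 0, 0.328, -0.5], [0.604, 0.0184, 0, 0, 0, 0.328, -0.5], [0.604, 0.0184, 0, 0, 0, 0.328, -0.5]])

```text
time: 25.8
eef_pos: [487.1, 118.6, 174.9]
eef_rot: [-0.667, 0.745, 0.0, -0.0]
ft_force: [0.2, -0.1, -1.3]
opening: 50.1
grip_force: 38.4
```

```bash
python3 - <<'E'
from h import *
s=arm.observe();print(s['eef_pos'],s['opening'],s['grip_force'])
p,d,P,m,T=cam('wrist')
for r in arm.outline_of('wrist','soap')[:1]:
    Q=P[r['region']];Q=Q[np.isfinite(Q[:,0])];zt=np.percentile(Q[:,2],80);Q=Q[abs(Q[:,2]-zt)<3.5]
    print(r['p'],zt,cv2.minAreaRect(Q[:,:2].astype(np.float32)))
move([486.8,119,18.5],-6.2)
E
```

```text
[487.1116768  118.63765452 174.94386502] 50.09390633395567 38.42565715312958
0.89 196.1417805742028 ((487.9086608886719, 119.19314575195312), (70.42266845703125, 49.196746826171875), 83.84915924072266)
shift/turn [1.800e-03 1.000e-04 3.127e-01] [ 0.0014 -0.0003  0.0008] t 25.9
```

play_rows(moves=[[0, 0, 0.04, 0, 0, 0, -0.5], [0, 0, 0.1, 0, 0, 0, -0.5], [0, 0, 0.16, 0, 0, 0, -0.5], [0, 0, 0.22, 0, 0, 0, -0.5], [0, 0, 0.26, 0, 0, 0, -0.5], [0, 0, 0.29, 0, 0, 0, -0.5], [0, 0, 0.3, 0, 0, 0, -0.5], [0, 0, 0.304, 0, 0, 0, -0.5], [0, 0, 0.307, 0, 0, 0, -0.5], [0, 0, 0.31, 0, 0, 0, -0.5]])

```text
time: 26.9
eef_pos: [487.7, 120.0, 21.2]
eef_rot: [-0.668, 0.744, -0.0, 0.001]
ft_force: [0.4, 0.0, -1.0]
opening: 49.9
grip_force: 38.4
```

play_rows(moves=[[0, 0, 0.001, 0, 0, 0, -0.5], [0, 0, 0.002, 0, 0, 0, -0.5], [0, 0, 0.002, 0, 0, 0, -0.5], [0, 0, 0.002, 0, 0, 0, 0.2], [0, 0, 0.002, 0, 0, 0, 0.35], [0, 0, 0.002, 0, 0, 0, 0.5], [0, 0, 0.002, 0, 0, 0, 0.6], [0, 0, 0.002, 0, 0, 0, 0.6], [0, 0, -0.01, 0, 0, 0, 0.6], [0, 0, -0.04, 0, 0, 0, 0.6]])

```text
time: 27.9
eef_pos: [486.4, 119.0, 39.5]
eef_rot: [-0.668, 0.744, 0.0, -0.001]
ft_force: [0.2, -0.3, -0.1]
opening: 68.4
grip_force: 0.0
```

play_rows(moves=[[0, 0, -0.08, 0, 0, 0, 0.6], [0, 0, -0.16, 0, 0, 0, 0.6], [0, 0, -0.24, 0, 0, 0, 0.6], [0, 0, -0.32, 0, 0, 0, 0.8], [0, 0, -0.34, 0, 0, 0, 1], [0, 0, -0.34, 0, 0, 0, 1], [0, 0, -0.34, 0, 0, 0, 1], [0, 0, -0.34, 0, 0, 0, 1], [0, 0, -0.34, 0, 0, 0, 1], [0, 0, -0.34, 0, 0, 0, 1]])

```text
time: 28.9
eef_pos: [486.9, 119.2, 209.4]
eef_rot: [-0.668, 0.744, 0.0, -0.001]
ft_force: [0.3, -0.3, -0.2]
opening: 85.2
grip_force: 0.0
```

```bash
python3 - <<'E'
from h import *
np.set_printoptions(precision=1,suppress=True)
s=arm.observe();print(s['eef_pos'],s['opening'])
p,d,P,m,T=cam('wrist');save(p,'w7.png')
for l in ['soap','pad_middle']:
  for r in arm.outline_of('wrist',l)[:1]:
    Q=P[r['region']];Q=Q[np.isfinite(Q[:,0])];zt=np.percentile(Q[:,2],80);Q=Q[abs(Q[:,2]-zt)<3.5]
    print(l,r['p'],zt,cv2.minAreaRect(Q[:,:2].astype(np.float32)))
move([433,-216.7,215],-6.2)
E
```

```text
[486.9 119.2 209.4] 85.22099439225099
soap 0.74 39.57267185162158 ((488.1062316894531, 119.99862670898438), (71.15752410888672, 48.50386047363281), 83.81478118896484)
pad_middle 0.87 12.748142046300348 ((488.03057861328125, 117.377197265625), (77.47210693359375, 60.97171401977539), 84.80352020263672)
shift/turn [ 0.7  0.  -0. ] [ 0. -0.  0.] t 29.05
```

View pics/w7.png

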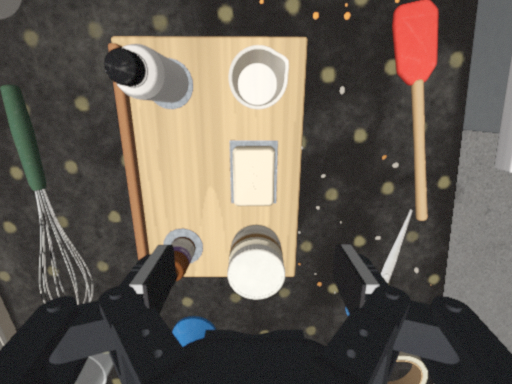

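play_rows(moves=[[0.06, 0.003, 0, 0, 0, 0, 1], [0.14, 0.007, 0, 0, 0, 0, 1], [0.22, 0.011, 0, 0, 0, 0, 1], [0.3, 0.015, 0, 0, 0, 0, 1], [0.38, 0.02, 0, 0, 0, 0, 1], [0.46, 0.024, 0, 0, 0, 0, 1], [0.54, 0.028, 0, 0, 0, 0, 1], [0.62, 0.032, 0, 0, 0, 0, 1], [0.65, 0.0346, 0, 0, 0, 0, 1], [0.65, 0.0346, 0, 0, 0, 0, 1]])

```text
time: 30.05
eef_pos: [434.3, -203.6, 210.1]
eef_rot: [-0.667, 0.745, 0.0, -0.0]
ft_force: [-0.3, -0.2, 0.4]
opening: 85.6
grip_force: 0.0
```

```bash
python3 - <<'E'
from h import *
s=arm.observe();print(s['eef_pos'],s['joint_pos'])
p,d,P,m,T=cam('wrist')
for r in arm.outline_of('wrist','tin')[:1]:
    Q=P[r['region']];Q=Q[np.isfinite(Q[:,0])];Q=Q[abs(Q[:,2]-22)<3.5]
    h=cv2.convexHull(Q[:,:2].astype(np.float32));c,rad=circ(h[:,0].astype(float));print(r['p'],r['centre'],c,rad,cv2.minAreaRect(h))
move([c[0],c[1],4],-6.2)
E
```

```text
[ 434.31363338 -203.63559217  210.09552767] [-1.62518822e-02 -2.87197446e-01 -2.51923375e-01  1.45996743e-04
 -1.60668309e+00 -9.51345059e-02]
0.6 [252.5, 158.8] [ 434.57676447 -217.08535313] 28.38134383853328 ((434.6593017578125, -217.20700073242188), (56.14706802368164, 55.72306823730469), 82.2085189819336)
shift/turn [ 0.0304 -0.0028  0.4123] [ 0.0005  0.0005 -0.0014] t 30.15
```

play_rows(moves=[[0.02, -0.002, 0.04, 0, 0, 0, 1], [0.0304, -0.0028, 0.1, 0, 0, 0, 1], [0.0304, -0.0028, 0.16, 0, 0, 0, 1], [0.0304, -0.0028, 0.22, 0, 0, 0, 1], [0.0304, -0.0028, 0.28, 0, 0, 0, 1], [0.0304, -0.0028, 0.34, 0, 0, 0, 1], [0.0304, -0.0028, 0.38, 0, 0, 0, 1], [0.0304, -0.0028, 0.4, 0, 0, 0, 1], [0.0304, -0.0028, 0.408, 0, 0, 0, 1], [0.0304, -0.0028, 0.412, 0, 0, 0, 1]])

```text
time: 31.15
eef_pos: [435.4, -216.8, 5.0]
eef_rot: [-0.668, 0.744, -0.0, 0.0]
ft_force: [0.3, -0.7, -0.1]
opening: 85.2
grip_force: 0.0
```

play_rows(moves=[[0, 0, 0, 0, 0, 0, 0.8], [0, 0, 0, 0, 0, 0, 0.6], [0, 0, 0, 0, 0, 0, 0.4], [0, 0, 0, 0, 0, 0, 0.2], [0, 0, 0, 0, 0, 0, 0], [0, 0, 0, 0, 0, 0, -0.2], [0, 0, 0, 0, 0, 0, -0.2], [0, 0, 0, 0, 0, 0, -0.2], [0, 0, 0, 0, 0, 0, -0.2], [0, 0, 0, 0, 0, 0, -0.2]])

```text
time: 32.15
eef_pos: [435.2, -217.3, 5.6]
eef_rot: [-0.668, 0.744, -0.001, 0.0]
ft_force: [-2.5, 1.6, 5.4]
opening: 55.2
grip_force: 37.0
```

play_rows(moves=[[0, 0, -0.01, 0, 0, 0, -0.2], [0, 0, -0.04, 0, 0, 0, -0.2], [0, 0, -0.1, 0, 0, 0, -0.2], [0, 0, -0.17, 0, 0, 0, -0.2], [0, 0, -0.24, 0, 0, 0, -0.2], [0, 0, -0.3, 0, 0, 0, -0.2], [0, 0, -0.36, 0, 0, 0, -0.2], [0, 0, -0.36, 0, 0, 0, -0.2], [0, 0, -0.36, 0, 0, 0, -0.2], [0, 0, -0.36, 0, 0, 0, -0.2]])

```text
time: 33.15
eef_pos: [434.2, -216.9, 183.1]
eef_rot: [-0.668, 0.744, 0.001, -0.0]
ft_force: [0.0, -0.7, -1.4]
opening: 54.9
grip_force: 37.3
```

```bash
cat > tin.py <<'E'
from h import *
s=arm.observe();print(s['eef_pos'],s['opening'],s['grip_force'])
p,d,P,m,T=cam('wrist')
for r in arm.outline_of('wrist','tin')[:1]:
    Q=P[r['region']];Q=Q[np.isfinite(Q[:,0])];zt=np.percentile(Q[:,2],80);Q=Q[abs(Q[:,2]-zt)<3]
    h=cv2.convexHull(Q[:,:2].astype(np.float32));c,rad=circ(h[:,0].astype(float));print(r['p'],zt,c,rad,cv2.minAreaRect(h))
move([487,119,185],-6.2)
E
python3 tin.py
```

```text
[ 434.24746201 -216.85706702  183.09789172] 54.88121231895305 37.25114503788063
0.65 199.63623995821632 [ 434.8170227  -216.88827898] 28.516471709087718 ((434.8176574707031, -217.23052978515625), (57.20878601074219, 55.0743293762207), 84.8016357421875)
shift/turn [-0.6794 -0.0325 -0.0039] [0.0044 0.0006 0.0003] t 33.25
```

play_rows(moves=[[-0.06, -0.003, 0, 0, 0, 0, -0.2], [-0.14, -0.007, 0, 0, 0, 0, -0.2], [-0.22, -0.011, 0, 0, 0, 0, -0.2], [-0.3, -0.015, 0, 0, 0, 0, -0.2], [-0.38, -0.02, 0, 0, 0, 0, -0.2], [-0.46, -0.024, 0, 0, 0, 0, -0.2], [-0.54, -0.028, 0, 0, 0, 0, -0.2], [-0.62, -0.031, 0, 0, 0, 0, -0.2], [-0.68, -0.0325, 0, 0, 0, 0, -0.2], [-0.68, -0.0325, 0, 0, 0, 0, -0.2]])

```text
time: 34.25
eef_pos: [487.1, 121.9, 182.7]
eef_rot: [-0.669, 0.743, 0.0, -0.001]
ft_force: [-0.8, 0.0, -0.3]
opening: 55.3
grip_force: 37.2
```

```bash
sed -i 's/119,185/119.3,45/' tin.py; python3 tin.py
```

```text
[487.13319437 121.90255882 182.67051908] 55.30365351820012 37.24774190268363
0.55 199.18405823247406 [487.82257979 121.97240328] 28.687593177391257 ((487.7257080078125, 121.98751831054688), (57.410526275634766, 54.94475555419922), 83.97625732421875)
shift/turn [-0.000e+00 -2.000e-04  2.766e-01] [ 0.0032 -0.0026  0.0031] t 34.35
```

play_rows(moves=[[0, 0, 0.04, 0, 0, 0, -0.2], [0, 0, 0.1, 0, 0, 0, -0.2], [0, 0, 0.16, 0, 0, 0, -0.2], [0, 0, 0.21, 0, 0, 0, -0.2], [0, 0, 0.24, 0, 0, 0, -0.2], [0, 0, 0.26, 0, 0, 0, -0.2], [0, 0, 0.268, 0, 0, 0, -0.2], [0, 0, 0.272, 0, 0, 0, -0.2], [0, 0, 0.274, 0, 0, 0, -0.2], [0, 0, 0.276, 0, 0, 0, -0.2]])

```text
time: 35.35
eef_pos: [488.0, 119.5, 47.2]
eef_rot: [-0.668, 0.744, -0.0, 0.001]
ft_force: [-0.0, 0.4, -0.8]
opening: 54.8
grip_force: 37.2
```

play_rows(moves=[[0, 0, 0, 0, 0, 0, -0.2], [0, 0, 0, 0, 0, 0, -0.2], [0, 0, 0, 0, 0, 0, -0.2], [0, 0, 0, 0, 0, 0, -0.2], [0, 0, 0, 0, 0, 0, -0.2], [0, 0, 0, 0, 0, 0, -0.2], [0, 0, 0, 0, 0, 0, -0.2], [0, 0, 0, 0, 0, 0, -0.2], [0, 0, 0, 0, 0, 0, -0.2], [0, 0, 0, 0, 0, 0, -0.2]])

```text
time: 36.35
eef_pos: [487.5, 119.2, 46.3]
eef_rot: [-0.668, 0.744, 0.0, -0.0]
ft_force: [0.7, -0.4, -0.1]
opening: 54.4
grip_force: 37.2
```

About 1.5 mm still to go; lower it, then open slowly.

play_rows(moves=[[0, 0, 0.002, 0, 0, 0, -0.2], [0, 0, 0.003, 0, 0, 0, -0.2], [0, 0, 0.003, 0, 0, 0, -0.2], [0, 0, 0.003, 0, 0, 0, -0.2], [0, 0, 0.003, 0, 0, 0, 0.35], [0, 0, 0.003, 0, 0, 0, 0.45], [0, 0, 0.003, 0, 0, 0, 0.55], [0, 0, 0.003, 0, 0, 0, 0.65], [0, 0, 0.003, 0, 0, 0, 0.75], [0, 0, 0.003, 0, 0, 0, 0.75]])

```text
time: 37.35
eef_pos: [487.5, 119.2, 44.8]
eef_rot: [-0.668, 0.744, 0.0, 0.0]
ft_force: [-0.6, -0.2, 0.4]
opening: 74.9
grip_force: 0.0
```

play_rows(moves=[[0, 0, -0.02, 0, 0, 0, 0.75], [0, 0, -0.08, 0, 0, 0, 0.75], [0, 0, -0.16, 0, 0, 0, 0.75], [0, 0, -0.24, 0, 0, 0, 0.8], [0, 0, -0.32, 0, 0, 0, 1], [0.06, 0, -0.38, 0, 0, 0, 1], [0.12, 0, -0.4, 0, 0, 0, 1], [0.14, 0, -0.4, 0, 0, 0, 1], [0.14, 0, -0.4, 0, 0, 0, 1], [0.14, 0, -0.4, 0, 0, 0, 1]])

```text
time: 38.35
eef_pos: [479.8, 49.8, 244.1]
eef_rot: [-0.668, 0.744, 0.0, -0.0]
ft_force: [-0.4, -0.2, -0.6]
opening: 85.0
grip_force: 0.0
```

```bash
cat > fin.py <<'E'
from h import *
np.set_printoptions(precision=1,suppress=True)
print(arm.observe()['eef_pos'])
for c in ['wrist','scene','top']:
    p,d,P,m,T=cam(c);save(p,'f_%s.png'%c);print(c)
    for l in ['pad_middle','pad_back_left','pad_back_right','soap','tin','jar','beaker','dropper','white_bottle']:
        for r in arm.outline_of(c,l)[:1]:
            Q=P[r['region']];Q=Q[np.isfinite(Q[:,0])]
            if len(Q)<10: continue
            zt=np.percentile(Q[:,2],95);t=Q[Q[:,2]>zt-4]
            rc=cv2.minAreaRect(t[:,:2].astype(np.float32))
            lo={'dropper':(20,60),'white_bottle':(20,85)}.get(l)
            e=''
            if lo:
                b=Q[(Q[:,2]>lo[0])&(Q[:,2]<lo[1])]
                if len(b)>10:e=circ(b[:,:2])
            print(l,round(r['p'],2),np.round(r['centre']),'ztop',round(zt,1),'rect',np.round(rc[0],1),np.round(rc[1],1),e)
E
python3 fin.py
```

```text
[479.8  49.8 244.1]
wrist
pad_middle 0.77 [246. 188.] ztop 13.2 rect [485.9  97.5] [36.4 60. ] 
pad_back_left 0.57 [193. 265.] ztop 13.5 rect [594.4 208.6] [45.4 54.5] 
pad_back_right 0.68 [255. 198.] ztop 39.9 rect [488.1 117.7] [67.7 47.8] 
soap 0.82 [254. 198.] ztop 39.8 rect [485.   92.5] [16.5 47.7] 
tin 0.57 [254. 224.] ztop 61.7 rect [487.9 118.9] [56.9 56.4] 
jar 0.62 [251. 290.] ztop 82.5 rect [496.7 222. ] [64.9 64.6] 
beaker 0.93 [254. 149.] ztop 80.0 rect [472.7  15.2] [52.5 53.9] 
dropper 0.81 [183. 289.] ztop 115.5 rect [595.4 209.9] [ 8.6 11.6] (array([596.2, 212.7]), np.float64(17.057438132484688))
white_bottle 0.57 [166. 145.] ztop 127.3 rect [575.9   1.2] [25.6 24.7] (array([574.1,   2.2]), np.float64(22.235636015836253))
scene
pad_middle 0.44 [235. 239.] ztop 14.5 rect [472.8 136. ] [88.7 45.8] 
pad_back_left 0.2 [177. 212.] ztop 108.1 rect [593.4 215.8] [12.5  8.3] 
soap 0.73 [234. 230.] ztop 41.4 rect [475.6 131. ] [75.4 42.1] 
tin 0.87 [232. 220.] ztop 62.7 rect [486.7 122.4] [55.5 54.7] 
jar 0.91 [203. 234.] ztop 82.9 rect [495.1 225.6] [63.9 65.7] 
beaker 0.88 [272. 208.] ztop 79.3 rect [471.5  17.4] [53.1 57.5] 
dropper 0.97 [180. 214.] ztop 108.4 rect [593.9 215.5] [12.7  9.6] (array([606.6, 208.8]), np.float64(26.81556082612424))
white_bottle 0.88 [244. 188.] ztop 125.0 rect [577.5   4.5] [22.1 27. ] (array([627.2, -42.1]), np.float64(88.21867272132039))
top
pad_back_left 0.44 [253. 206.] ztop 29.5 rect [528.2 117.1] [286.7 226.4] 
beaker 0.8 [263. 207.] ztop 81.5 rect [463.2   5.9] [32.6 53.8] 
dropper 0.4 [193. 156.] ztop 124.7 rect [538.8 170.3] [140.9   7. ]
```

View pics/f_wrist.png

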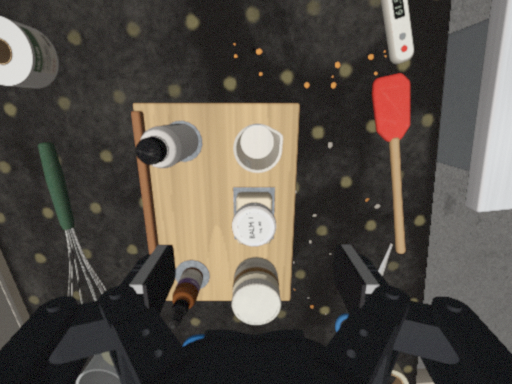

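The wrist picture shows everything in place. The tin sits on the soap at (254,224), the dropper on its pad at (183,289), and the white bottle on its pad at (166,145). The jar at (255,292) and the beaker at (257,148) have not moved.

```bash
python3 -c "
from workcell import arm
print(arm.sign_off())"
```

```text
the job is handed in; nothing more can be done
None
```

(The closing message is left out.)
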